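Load the watch holders into the retaining fixture and lock it to torque

ROBOT

A 7-joint arm with a two-finger parallel gripper is mounted at the origin on the work surface. World frame = base frame: x ahead of the robot, y to its left, z up, the work surface at z = 0. Lengths are in m, angles in rad, forces in N, time in s.
With the tool pointing down it reaches from about 0.425 to 0.8 m from the base axis. Payload 8.3 kg.
Tool frame: the origin (TCP) lies on the centre line of the jaws, within the pads' length; the fingertips stand 22 mm ahead of it and the grasp point (between the pads) lies 3 mm ahead of it (env.finger_overhang is the distance from the TCP to the fingertips, in m); z points along the fingers, y is the line along which they close (so a half turn about z gives the same grasp; the last joint's range is limited). The gripper opens to 85 mm and grips with 20 to 120 N. Pads are 22 mm wide; open, the fingers measure 114 mm over their backs; the gripper's body (76 mm by 85 mm) begins 54 mm behind the grasp point. The pads swing forward as they close: fully open they stand 13 mm farther back than shut.
Start: joints at [1.05, 0.383, 0.016, 1.37, -0.006, 1.388, -0.046], TCP at [0.276, -0.561, 0.253] pointing down, gripper open.
Joint ranges: [-2.95, 2.95], [-0.25, 2.06], [-1.52, 1.56], [0.18, 2.33], [-1.44, 4.58], [0.02, 2.06], [-3.01, 3.01]. Speed limits (rad/s): [2.39, 2.39, 3.01, 3.01, 3.14, 3.14, 3.14].

INTERFACE

Orientations are given as a unit quaternion [x, y, z, w].
In Python, from bench import env, capture gives the robot as it stands (env), with the cameras as plain functions.
- The arm moves only by the shell command python3 inch.py 'ROWS' [FORCE]. ROWS is a JSON list of rows, 1 to 8 of them, each written [opening, [dx, dy, dz], turn]: the opening from 0.0 (shut) to 1.0 (fully open), then dx, dy, dz in units of 50 mm, then a turn about the tool's z in units of 0.2 rad; each row is the pose to reach, as a shift and turn from the pose commanded when the command began, along the tool's axes at that moment; what a row does not reach only later rows make up. A row lasts 1/10 s, in which the tool goes at most 0.05 m and 0.15 rad, less where a joint would pass 70% of its speed; a pose out of reach is approached as far as the arm can. The fingers move at their own pace and stop on an object; FORCE is the grip in N (left out, the last holds). Time passes only in rows, so rows that do not move let the fingers close. It prints the time, the measured TCP pose, the force, the opening and the grip force at its end. Input that does not fit is refused with a message, and nothing moves.
- env.state(): the state, without advancing time (a new reading comes with each control period).
- capture(name): name is "scene" or "top" or "wrist"; returns a dict with "color" (400x640x3 uint8, blue, green, red), "depth" (400x640 float32, m along the optical axis (not along the pixel's ray), 0 where there is no reading), "intrinsics" (3x3 intrinsics, pixels), "D" ([k1, k2, p1, p2, k3] as OpenCV has them; the pictures are not rectified), "world_to_cam" (4x4, takes a point from world to camera coordinates); the wrist camera has in their place "hand_eye" (4x4, takes a point from camera to tool coordinates, whose origin is the TCP and whose axes are the flange's). Camera axes: x right, y down, z forward; pixel columns grow to the right and rows downward; lengths in m; the calibration is good to about 2 mm. A picture is of the moment at which its call begins: read the wrist's pose just before it.
- env.sign_off(): hands the job in; it is judged then, once.
The state is a dict: "time": time; "q": joint angles; "joint_vel": joint speeds; "joint_torque": joint torques, N m; "eef_pos": TCP position; "orientation": TCP orientation; "ft_force": force on the tool from outside, world axes, zero at the start; "wrist_torque": the same for the moment, N m; "gripper_width": opening from 0.0 (shut) to 1.0 (fully open); "grip_force": force on a finger pad.
Only numpy, scipy, OpenCV 4.12 (cv2) and the standard library are available. Lean on these libraries where they do the work, as an engineer would, in place of code of your own. Each camera call takes 0.05 s, during which the arm holds its last target. There are 200 camera calls.

TASK

Draw the yellow blank out from under the fixture's bar and lay it flat in the wooden tray, and slide every watch holder on the bench, blue toe first, fully home under the bar against the back stop, one to a pocket. Only when all are in, turn the torque knob clockwise until it clicks (slips on its screw), and stop there: do not keep cranking it. Leave the other things on the bench where they are.

Things in the scene. Friction and masses are not known exactly. Their poses are not given: they have to be found in the camera images.
- fixture: grey fixture, fixed, base plate 200 x 360 x 8 mm (x -110 to +90, y -180 to +180 mm); origin at its underside, x = push-in direction, from the open front (facing the robot) to the back stop, whose face is at x = +70. Three pockets, 57 mm wide, between 12 mm high dividers with round noses starting at x = +16. Blue screw housing 76 x 68 mm, 48 mm high, at x = +30, y = -137 carries the knob
- bar_edge (a point): middle of the lower front edge of the dark steel bar (red stripe) that overhangs all three pockets from fixture x = +35 to +70 mm. Its underside is 19.5 mm above the base plate when open, 15.5 when lowered by the screw; its top at most 40 mm above the bench. Parts go in and out only by sliding flat on the base plate along fixture x. They can still slide in when it is lowered
- pocket0 (a point): pocket 0 (fixture y = -46 mm): point on the pocket's floor (8 mm above the bench), mid-width, at the back stop, where the middle of a seated toe's front edge comes. Axes as the fixture's. A seated holder's origin is 50 mm in front of it, at fixture x = +20 mm
- pocket1 (a point): pocket 1 (fixture y = 39 mm): point on the pocket's floor (8 mm above the bench), mid-width, at the back stop, where the middle of a seated toe's front edge comes. Axes as the fixture's. A seated holder's origin is 50 mm in front of it, at fixture x = +20 mm
- pocket2 (a point): pocket 2 (fixture y = 124 mm): point on the pocket's floor (8 mm above the bench), mid-width, at the back stop, where the middle of a seated toe's front edge comes. Axes as the fixture's. A seated holder's origin is 50 mm in front of it, at fixture x = +20 mm
- knob_grip (a point): on the axis of the black torque knob, 90 mm above the bench, the height to grip. Grip: an upright bar 64 mm long, 16 thick, 30 tall (70 to 100 mm above the bench) on a 50 mm disc. The point's x axis lies along the bar; it lies along the fixture's x when both joints read 0, and turns clockwise seen from above by spindle + clicker
- spindle (a joint): angle of the clamp screw (rad), clockwise from above: starts at 0 to 0.4 (bar open); at 1.6 it meets its stop (bar lowered). It turns with the knob at about 0.05 N m and stays where left; its steel collar with a red mark shows under the knob
- clicker (a joint): how far the knob has slipped on the screw (rad), 0 at the start. The knob carries the screw along until the screw is at its stop; then at 0.25 N m it slips (its click) and this value grows. Over 0.1 counts as clicked; must not pass 0.9
- tray: low wooden tray for blanks, 155 x 115 mm (x, y), 22 mm high, walls and floor 4 mm, open on top; origin at the centre of its underside. Fixed to the bench
- tray_in (a point): centre of the tray's inner floor, 4 mm above the bench, axes as the tray's
- holder0: watch holder, black dial: aluminium plate 100 x 50 x 12 mm (x, y, z); on it a black grip block 34 x 34 mm, 12 to 50 mm above the underside, centred 20 mm towards -x of the plate's centre; watch head (33 mm across) on top up to 60 mm. Origin: centre of the plate's underside, z up; the blue-topped +x end is the toe, which enters the pocket. 0.15 to 0.31 kg. Fits any pocket; may be absent
- holder1: watch holder, blue dial: aluminium plate 100 x 50 x 12 mm (x, y, z); on it a black grip block 34 x 34 mm, 12 to 50 mm above the underside, centred 20 mm towards -x of the plate's centre; watch head (33 mm across) on top up to 60 mm. Origin: centre of the plate's underside, z up; the blue-topped +x end is the toe, which enters the pocket. 0.15 to 0.31 kg. Fits any pocket; may be absent
- holder2: watch holder, green dial: aluminium plate 100 x 50 x 12 mm (x, y, z); on it a black grip block 34 x 34 mm, 12 to 50 mm above the underside, centred 20 mm towards -x of the plate's centre; watch head (33 mm across) on top up to 60 mm. Origin: centre of the plate's underside, z up; the blue-topped +x end is the toe, which enters the pocket. 0.15 to 0.31 kg. Fits any pocket; may be absent
- blank0: yellow blank: plate 90 x 50 x 12 mm (x, y, z) with a grip block 34 (x) by 24 (y) mm, 12 to 48 mm above the underside, centred 25 mm towards -x of the plate's centre. Origin: centre of the plate's underside; +x end is the toe. 0.09 kg. Just one of the three blanks is present, home in one of the pockets (a seated blank's origin is at fixture x = +25 mm)
- blank1: yellow blank: plate 90 x 50 x 12 mm (x, y, z) with a grip block 34 (x) by 24 (y) mm, 12 to 48 mm above the underside, centred 25 mm towards -x of the plate's centre. Origin: centre of the plate's underside; +x end is the toe. 0.09 kg. Just one of the three blanks is present, home in one of the pockets (a seated blank's origin is at fixture x = +25 mm)
- blank2: yellow blank: plate 90 x 50 x 12 mm (x, y, z) with a grip block 34 (x) by 24 (y) mm, 12 to 48 mm above the underside, centred 25 mm towards -x of the plate's centre. Origin: centre of the plate's underside; +x end is the toe. 0.09 kg. Just one of the three blanks is present, home in one of the pockets (a seated blank's origin is at fixture x = +25 mm)
- loupe: bystander: green eye loupe, 38 mm across, 34 mm high; origin under its centre
- jar: bystander: amber jar, 48 mm across, 60 mm high; origin under its centre
- dish: bystander: white bowl, 68 mm across, 25 mm high; origin under its centre
- cushion: bystander: black rubber casing cushion, 64 mm across, 22 mm high; origin under its centre
- driver: bystander: screwdriver with a red handle, 140 mm long, lying; origin at its underside
- brush: bystander: bench brush, 150 mm long, lying; origin at its underside

How it is judged:
On the way, in this order (a step that is already met when the one before it is completed fails the run):
1. the blank lies in the tray and every holder is home in a pocket, with the clamp screw not yet turned (below 0.7 rad) (x of holder0 in the frame of fixture between 0.0155 and 0.024 m and z of each of holder0, holder1, holder2 in the frame of fixture below 0.012 m and angle between each of holder0, holder1, holder2, blank0, blank1, blank2's own z axis and vertical below 0.06 rad and angle between the x axis of each of holder0, holder1, holder2 and the x axis of fixture, either way round below 0.17 rad and (y of holder0 in the frame of fixture between -0.054 and -0.038 m or y of holder0 in the frame of fixture between 0.031 and 0.047 m or y of holder0 in the frame of fixture between 0.116 and 0.132 m) and x of holder1 in the frame of fixture between 0.0155 and 0.024 m and (y of holder1 in the frame of fixture between -0.054 and -0.038 m or y of holder1 in the frame of fixture between 0.031 and 0.047 m or y of holder1 in the frame of fixture between 0.116 and 0.132 m) and x of holder2 in the frame of fixture between 0.0155 and 0.024 m and (y of holder2 in the frame of fixture between -0.054 and -0.038 m or y of holder2 in the frame of fixture between 0.031 and 0.047 m or y of holder2 in the frame of fixture between 0.116 and 0.132 m) and x of blank0 in the frame of tray_in between -0.05 and 0.05 m and y of blank0 in the frame of tray_in between -0.035 and 0.035 m and z of each of blank0, blank1, blank2 in the frame of tray_in below 0.006 m and x of blank1 in the frame of tray_in between -0.05 and 0.05 m and y of blank1 in the frame of tray_in between -0.035 and 0.035 m and x of blank2 in the frame of tray_in between -0.05 and 0.05 m and y of blank2 in the frame of tray_in between -0.035 and 0.035 m and value of joint spindle below 0.7 rad), for 0.2 s.
2. the clamp screw is at its stop and the knob has clicked (slipped more than 0.1 rad) (value of joint spindle above 1.52 rad and value of joint clicker above 0.1 rad), for 0.1 s.
At the end, for the whole second after the job is handed in: Every holder lies flat in a pocket, toe inwards, within 4.5 mm of the back stop and 8 mm of the pocket's middle; the blank lies flat on the tray's floor, its centre within 50 (x) and 35 mm (y) of the tray's; the screw is at its stop (above 1.52 rad), the knob slipped 0.1 to 0.9 rad; all at rest (all of step 2 and x of holder0 in the frame of fixture between 0.0155 and 0.024 m and z of each of holder0, holder1, holder2 in the frame of fixture below 0.012 m and angle between each of holder0, holder1, holder2, blank0, blank1, blank2's own z axis and vertical below 0.06 rad and angle between the x axis of each of holder0, holder1, holder2 and the x axis of fixture, either way round below 0.17 rad and (y of holder0 in the frame of fixture between -0.054 and -0.038 m or y of holder0 in the frame of fixture between 0.031 and 0.047 m or y of holder0 in the frame of fixture between 0.116 and 0.132 m) and x of holder1 in the frame of fixture between 0.0155 and 0.024 m and (y of holder1 in the frame of fixture between -0.054 and -0.038 m or y of holder1 in the frame of fixture between 0.031 and 0.047 m or y of holder1 in the frame of fixture between 0.116 and 0.132 m) and x of holder2 in the frame of fixture between 0.0155 and 0.024 m and (y of holder2 in the frame of fixture between -0.054 and -0.038 m or y of holder2 in the frame of fixture between 0.031 and 0.047 m or y of holder2 in the frame of fixture between 0.116 and 0.132 m) and x of blank0 in the frame of tray_in between -0.05 and 0.05 m and y of blank0 in the frame of tray_in between -0.035 and 0.035 m and z of each of blank0, blank1, blank2 in the frame of tray_in below 0.006 m and x of blank1 in the frame of tray_in between -0.05 and 0.05 m and y of blank1 in the frame of tray_in between -0.035 and 0.035 m and x of blank2 in the frame of tray_in between -0.05 and 0.05 m and y of blank2 in the frame of tray_in between -0.035 and 0.035 m and value of joint clicker below 0.9 rad and linear speed of each of holder0, holder1, holder2, blank0, blank1, blank2 below 0.03 m/s); the robot touches nothing.
It fails at once if the knob is cranked on more than 0.9 rad past its slip (value of joint clicker above 0.9 rad).
It fails at once if a bystander is moved more than 40 mm (distance of any of loupe, jar, dish, cushion, driver, brush from where it was at the start of the episode above 0.04 m).
Of holder0, holder1, holder2 only 2 to 3 are there at a start; the rules pass over those that are not, and their reading is None.
Of blank0, blank1, blank2 only 1 to 1 are there at a start; the rules pass over those that are not, and their reading is None.
At some moment in a run one of holder0, holder1, holder2 may be knocked a few centimetres aside while the robot is not near it.
Once in a run the grip may slacken for a moment while it holds something.
It also fails if it takes over 210 s, if anything falls off the work surface, if the arm or the gripper's body presses on something with over 40 N, if the wrist force passes 120 N, or if a joint passes its speed limit or range.

## Working session

There is one attempt and no reset: what is moved stays moved. The work goes in short steps, Python scripts to look and compute and a shell command to move; the robot and the scene stay as the last step left them, time stands still between calls to the robot, and variables do not carry over. Pictures are saved under pics/ and viewed, at most 14 in all, crops included, and the job is handed in when it is done.

```bash
ls; mkdir -p pics; python3 - <<'E'
from bench import env, capture
import cv2,numpy as np
s=env.state();print(s)
for n in("scene","top"):
    c=capture(n);cv2.imwrite(f"pics/{n}0.png",c["color"]);np.savez(f"{n}0.npz",**c)
    print(n,c["intrinsics"],c["D"],c["world_to_cam"])
E
```

```text
bench.py
inch.py
pics
{'time': 0.0, 'q': array([ 1.05009273,  0.38424979,  0.01637239,  1.37117962, -0.0063087 ,
        1.3881817 , -0.04650152]), 'joint_vel': array([-0.00080209,  0.00099685,  0.00026622, -0.0014773 , -0.00135922,
        0.00069774,  0.00227758]), 'joint_torque': array([ 9.60354591e-04, -6.27604580e+01,  8.44864156e-01, -3.71825945e+01,
        1.66053971e-02,  1.43871334e-02,  8.26821321e-06]), 'eef_pos': array([ 0.2760675 , -0.56020658,  0.25226002]), 'orientation': array([ 9.73908672e-01,  2.26938161e-01, -2.36700014e-04, -9.55832106e-04]), 'ft_force': array([-0.30758968, -0.26084917, -0.36699122]), 'wrist_torque': array([-0.04202536,  0.03841626,  0.0472375 ]), 'grip_force': 0.0, 'gripper_width': 1.0034008795342229}
scene [[480.64357831   0.         314.43559105]
 [  0.         480.64357831 191.21043361]
 [  0.           0.           1.        ]] [-0.13356457  0.          0.          0.          0.        ] [[-0.6840447   0.72940357  0.00729863  0.39047569]
 [ 0.45405908  0.43361115 -0.77833908 -0.16029915]
 [-0.57088807 -0.52910472 -0.62780172  1.57750571]
 [ 0.          0.          0.          1.        ]]
top [[363.91202531   0.         322.53588213]
 [  0.         363.91202531 202.52877346]
 [  0.           0.           1.        ]] [-0.02906401  0.          0.          0.          0.        ] [[-0.01718461 -0.99978333 -0.01174668 -0.01879166]
 [-0.98689879  0.0188458  -0.16023613  0.56939722]
 [ 0.16042279  0.00883918 -0.98700881  1.09633597]
 [ 0.          0.          0.          1.        ]]
```

View pics/top0.png

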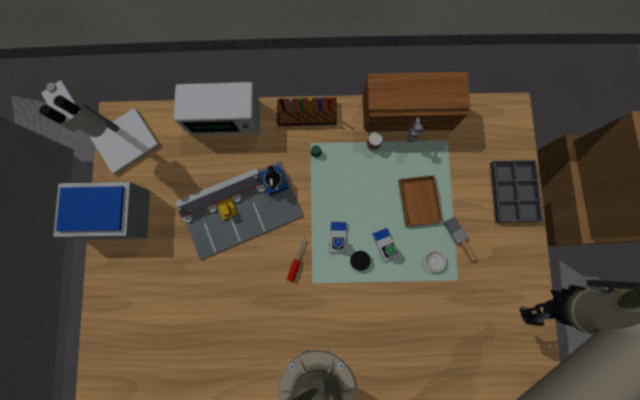

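View pics/scene0.png

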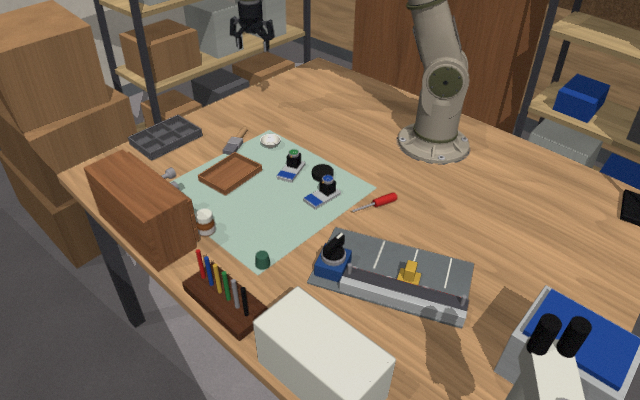

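```bash
cat > h.py <<'E'
from bench import env, capture
import cv2,numpy as np
from scipy.spatial.transform import Rotation as R
def cap(n,f=None):
    s=env.state(); c=capture(n)
    if n=="wrist":
        T=np.eye(4);T[:3,:3]=R.from_quat(s["orientation"]).as_matrix();T[:3,3]=s["eef_pos"]
        c["cw"]=T@c["hand_eye"]
    else: c["cw"]=np.linalg.inv(c["world_to_cam"])
    if f: cv2.imwrite("pics/"+f+".png",c["color"])
    return c
def ray(c,uv,z):
    p=cv2.undistortPoints(np.float64(uv).reshape(-1,1,2),c["intrinsics"],c["D"]).reshape(-1,2)
    d=np.c_[p,np.ones(len(p))]@c["cw"][:3,:3].T; o=c["cw"][:3,3]
    return (o+d*((z-o[2])/d[:,2])[:,None])[:,:2]
def proj(c,P):
    W=np.linalg.inv(c["cw"]); return cv2.projectPoints(np.float64(P).reshape(-1,1,3),W[:3,:3],W[:3,3],c["intrinsics"],c["D"])[0].reshape(-1,2)
def blobs(c,lo,hi,amin=20):
    m=cv2.inRange(cv2.cvtColor(c["color"],cv2.COLOR_BGR2HSV),np.array(lo),np.array(hi))
    cs,_=cv2.findContours(m,cv2.RETR_EXTERNAL,cv2.CHAIN_APPROX_NONE)
    return [k for k in cs if cv2.contourArea(k)>=amin]
def fix(px,py,yaw,p):
    c,s=np.cos(yaw),np.sin(yaw); return [px+c*p[0]-s*p[1],py+s*p[0]+c*p[1]]
def go(x,y,z,yaw):
    """deltas in tool axes to TCP (x,y,z) with tool x at yaw (mod pi)"""
    s=env.state();M=R.from_quat(s["orientation"]).as_matrix()
    d=M.T@(np.array([x,y,z])-s["eef_pos"]); y0=np.arctan2(M[1,0],M[0,0])
    t=-((yaw-y0+np.pi/2)%np.pi-np.pi/2)
    print("d",d.round(4),"turn %.3f (alt %.3f)"%(t,t-np.sign(t)*np.pi),"yaw0 %.3f"%y0,"q7 %.2f"%s["q"][6],"t %.1f"%s["time"])
E
python3 - <<'E'
from h import *
for n in("scene","top"):
    c=dict(np.load(f"{n}0.npz"));c["cw"]=np.linalg.inv(c["world_to_cam"])
    for nm,lo,hi,z in(("yel",(20,150,100),(32,255,255),.056),("blue",(105,150,80),(130,255,255),.012),("green",(60,80,30),(90,255,200),.06)):
        for k in blobs(c,lo,hi,12):
            r=cv2.minAreaRect(k)
            if cv2.contourArea(k)>1500: continue
            print(n,nm,cv2.contourArea(k),np.round(r[0]),ray(c,[r[0]],z).round(3))
    if n=="top": 
        pts=[(187,217),(205,257),(302,212)];print(ray(c,pts,.008).round(3)); print("tray",ray(c,[(400,180),(434,177),(441,221),(407,227)],.022).round(3))
        print("jar..",ray(c,[(375,140),(316,151),(361,261),(437,262),(297,260),(460,238)],.03).round(3))
E
```

```text
scene yel 90.5 [217. 278.] [[ 0.876 -0.008]]
scene yel 307.5 [410. 272.] [[0.568 0.29 ]]
scene blue 77.0 [208. 271.] [[ 0.856 -0.075]]
scene blue 403.5 [331. 262.] [[0.635 0.116]]
scene blue 74.5 [313. 199.] [[ 0.495 -0.077]]
scene blue 24.5 [327. 178.] [[ 0.395 -0.113]]
scene blue 57.5 [286. 174.] [[ 0.467 -0.213]]
scene blue 756.5 [624. 170.] [[-0.303  0.549]]
scene green 80.5 [226. 285.] [[0.878 0.025]]
scene green 184.5 [262. 260.] [[0.772 0.026]]
scene green 23.0 [293. 152.] [[ 0.419 -0.23 ]]
top yel 105.0 [226. 209.] [[0.552 0.271]]
top blue 36.0 [338. 242.] [[ 0.445 -0.074]]
top blue 87.0 [381. 234.] [[ 0.469 -0.214]]
top blue 78.0 [338. 226.] [[ 0.497 -0.079]]
top blue 15.0 [268. 190.] [[0.619 0.148]]
top blue 13.5 [277. 169.] [[0.69  0.118]]
top green 49.5 [390. 250.] [[ 0.418 -0.232]]
top green 53.0 [316. 151.] [[ 0.734 -0.011]]
[[0.536 0.413]
 [0.406 0.349]
 [0.545 0.038]]
tray [[ 0.642 -0.281]
 [ 0.65  -0.391]
 [ 0.506 -0.404]
 [ 0.489 -0.295]]
jar.. [[ 0.776 -0.204]
 [ 0.742 -0.011]
 [ 0.386 -0.145]
 [ 0.378 -0.381]
 [ 0.392  0.053]
 [ 0.451 -0.458]]
```

```bash
python3 -c "
from h import *
go(.46,-.16,.3,0)
print(capture('wrist')['hand_eye'].round(3))"
```

```text
d [ 0.3419 -0.2778 -0.0471] turn 0.458 (alt -2.684) yaw0 0.458 q7 -0.05 t 0.1
[[ 0.    -0.945 -0.326  0.084]
 [ 1.     0.     0.    -0.001]
 [-0.    -0.326  0.945 -0.121]
 [ 0.     0.     0.     1.   ]]
```

Careful with the scale: shifts go in units of 50 mm and turns go in units of 0.2 rad. That gives: 0.05 m is 1, 0.36 m is 7.2, 0.3 rad is 1.5.

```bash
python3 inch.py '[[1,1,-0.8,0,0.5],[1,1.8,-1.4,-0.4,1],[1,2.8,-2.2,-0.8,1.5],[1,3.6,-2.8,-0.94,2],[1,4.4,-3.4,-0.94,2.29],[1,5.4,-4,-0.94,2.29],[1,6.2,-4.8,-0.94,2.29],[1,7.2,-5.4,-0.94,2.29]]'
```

```text
refused: ROWS must be rows with the three-number parts in brackets of their own. Nothing was moved.
```

I used the wrong layout. The manual says rows with the three-number parts in brackets of their own; once more.

```bash
python3 inch.py '[[1,[1,-0.8,0],0.5],[1,[1.8,-1.4,-0.4],1],[1,[2.8,-2.2,-0.8],1.5],[1,[3.6,-2.8,-0.94],2],[1,[4.4,-3.4,-0.94],2.29],[1,[5.4,-4,-0.94],2.29],[1,[6.2,-4.8,-0.94],2.29],[1,[7.2,-5.4,-0.94],2.29]]'
python3 - <<'E'
from h import *
go(.49,-.16,.3,0)
c=cap("wrist","w1")
for nm,lo,hi,z in(("blue",(105,150,80),(130,255,255),.012),("green",(60,80,30),(90,255,200),.06)):
    for k in blobs(c,lo,hi,50):
        r=cv2.minAreaRect(k); print(nm,cv2.contourArea(k),r,ray(c,[r[0]],z).round(4),ray(c,[r[0]],.06).round(4), np.round(ray(c,cv2.boxPoints(r),z),4).tolist())
E
```

```text
time: 0.95
eef_pos: [0.4531, -0.2065, 0.3001]
orientation: [1.0, -0.0, 0.0, 0.0]
ft_force: [0.8, -0.7, -0.5]
gripper_width: 0.998
grip_force: 0.0
d [ 0.0369 -0.0465  0.0001] turn -0.000 (alt 3.141) yaw0 -0.000 q7 -1.23 t 0.9
blue 248.5 ((218.0, 178.5), (17.0, 18.0), 90.0) [[ 0.4303 -0.0549]] [[ 0.4428 -0.0726]] [[0.4432, -0.0431], [0.4432, -0.0697], [0.4172, -0.067], [0.4172, -0.0398]]
blue 541.0 ((324.523193359375, 153.49143981933594), (17.779132843017578, 33.237098693847656), 69.775146484375) [[ 0.4673 -0.2128]] [[ 0.4754 -0.212 ]] [[0.471, -0.186], [0.4873, -0.2304], [0.4636, -0.2398], [0.4467, -0.1946]]
blue 584.5 ((227.01014709472656, 132.8578643798828), (35.338539123535156, 18.524232864379883), 4.085616588592529) [[ 0.4966 -0.0753]] [[ 0.5013 -0.0906]] [[0.4856, -0.048], [0.511, -0.053], [0.5074, -0.102], [0.4819, -0.098]]
green 262.0 ((339.0, 197.0), (18.0, 18.0), 90.0) [[ 0.4172 -0.2317]] [[ 0.4172 -0.2317]] [[0.4297, -0.2195], [0.4298, -0.2433], [0.4044, -0.2441], [0.4044, -0.2198]]
```

View pics/w1.png

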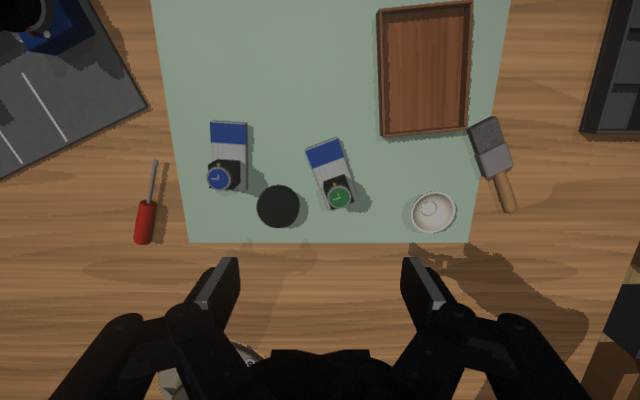

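To row units: -0.33 m is -6.6, 0.11 m is 2.2, -0.42 rad is -2.1.

```bash
python3 inch.py '[[1,[0.2,-1,0],0],[1,[0.6,-2,0],-0.5],[1,[1,-2.8,0],-1],[1,[1.4,-3.8,0],-1.5],[1,[1.8,-4.8,0],-2],[1,[2.2,-5.8,0],-2.1],[1,[2.6,-6.6,0],-2.1],[1,[2.9,-7.6,0],-2.1]]'; python3 inch.py '[[1,[-0.4,-0.6,0],0],[1,[-0.4,-1.4,0],0],[1,[-0.4,-1.4,0],0]]'
python3 - <<'E'
from h import *
go(.60,.25,.3,.42)
c=cap("wrist","w2")
for k in blobs(c,(20,150,100),(32,255,255),50):
    r=cv2.minAreaRect(k); print(cv2.contourArea(k),r,ray(c,[r[0]],.056).round(4))
np.savez("w2.npz",**c)
E
```

```text
time: 1.8
eef_pos: [0.5965, 0.1642, 0.2994]
orientation: [0.978, 0.208, -0.0, 0.0]
ft_force: [0.6, 0.3, 1.0]
gripper_width: 1.002
grip_force: 0.0
time: 2.1
eef_pos: [0.5451, 0.2259, 0.2998]
orientation: [0.977, 0.213, -0.001, -0.002]
ft_force: [1.6, -0.1, 0.1]
gripper_width: 1.001
grip_force: 0.0
d [ 0.06    0.001  -0.0003] turn 0.010 (alt -3.132) yaw0 0.430 q7 -1.71 t 2.1
1154.0 ((288.0, 141.0), (40.0, 34.0), 90.0) [[0.5618 0.2797]]
```

View pics/w2.png

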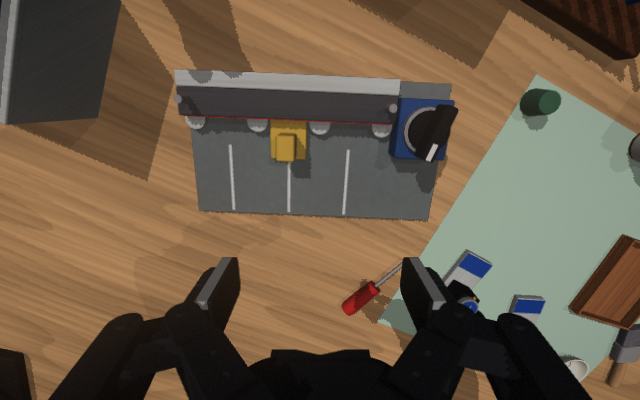

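```bash
python3 - <<'E'
from h import *
c=dict(np.load("w2.npz"))
g=c["color"].min(2).astype(np.uint8); m=((g>150)).astype(np.uint8); m[:140]=0;m[216:]=0;m[:,:215]=0;m[:,365:]=0
n,l,st,ce=cv2.connectedComponentsWithStats(m)
L=[]
for i in range(1,n):
    if st[i,4]<40: continue
    p=np.argwhere(l==i)[:,::-1]; w=ray(c,p,.008); v=cv2.fitLine(w.astype(np.float32),cv2.DIST_HUBER,0,.01,.01).ravel()
    print(ce[i].round(1),st[i],w.mean(0).round(4),"yaw %.3f"%np.arctan2(v[1],v[0])); L.append(w.mean(0))
W=ray(c,[(200,211),(428,221)],.008);print(W.round(4),np.linalg.norm(W[0]-W[1]),np.arctan2(*(W[0]-W[1])[::-1])-np.pi/2)
# tray from w1-ish in current wrist not needed
L=np.array(L); d=L[0]-L[-1];print("lines yaw",np.arctan2(d[1],d[0])-np.pi/2, np.linalg.norm(d))
# red stripe
hsv=cv2.cvtColor(c["color"],cv2.COLOR_BGR2HSV);r=((hsv[...,0]<8)|(hsv[...,0]>172))&(hsv[...,1]>120)&(hsv[...,2]>50);r[:100]=0;r[135:]=0;r[:,400:]=0;r[:,:180]=0
p=np.argwhere(r)[:,::-1];w=ray(c,p,.03);v=cv2.fitLine(w.astype(np.float32),cv2.DIST_HUBER,0,.01,.01).ravel();print("red",len(p),w.mean(0),np.arctan2(v[1],v[0])%np.pi-np.pi/2)
# knob: white mark & dark bar
E
python3 - <<'E'
import cv2
i=cv2.imread("pics/w2.png")[80:180,380:480];cv2.imwrite("pics/k.png",cv2.resize(i,None,fx=5,fy=5,interpolation=2))
E
```

```text
[231.6 176.7] [229 145   6  64 113] [0.4696 0.3385] yaw 0.384
[345.4 181.7] [342 150   7  64 132] [0.5336 0.1806] yaw 0.387
[288.5 189.7] [288 168   2  44  87] [0.4866 0.2533] yaw 0.415
[[0.397  0.3659]
 [0.5313 0.0341]] 0.3579748642080887 0.3844245428539139
lines yaw 0.1969850174389387 0.08686961217682244
red 266 [0.58104425 0.29843278] 0.38690722
```

View pics/k.png

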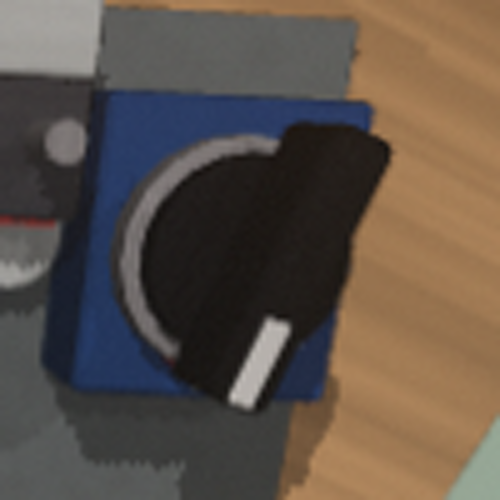

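```bash
python3 -c "
from h import *
go(.5508,.2795,.10,.386)"
```

```text
d [ 0.0272 -0.0498  0.2   ] turn 0.040 (alt -3.101) yaw0 0.426 q7 -1.71 t 2.1
```

```bash
python3 inch.py '[[0.6,[0.2,-0.4,0.8],0.2],[0.6,[0.54,-1,1.6],0.2],[0.6,[0.54,-1,2.4],0.2],[0.6,[0.54,-1,3.2],0.2],[0.6,[0.54,-1,4],0.2],[0.6,[0.54,-1,4],0.2]]' 30
python3 - <<'E'
from h import *
go(.5508,.2795,.046,.386)
c=cap("wrist","w3")
for k in blobs(c,(20,150,60),(32,255,255),50):
    r=cv2.minAreaRect(k); print(cv2.contourArea(k),r,ray(c,[r[0]],.056).round(4))
E
```

```text
time: 2.75
eef_pos: [0.5503, 0.2723, 0.0937]
orientation: [0.982, 0.188, -0.005, 0.002]
ft_force: [-0.7, 0.0, -1.3]
gripper_width: 0.598
grip_force: 0.0
d [ 0.0037 -0.0065  0.0477] turn -0.007 (alt 3.134) yaw0 0.379 q7 -1.90 t 2.8
4748.5 ((311.0, 219.0), (82.0, 68.0), 90.0) [[0.5637 0.2841]]
```

View pics/w3.png

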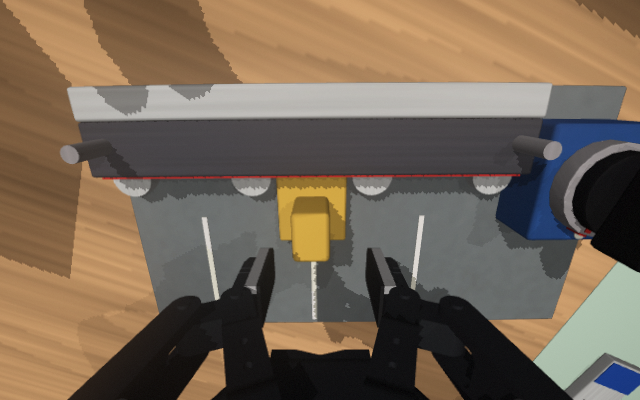

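To row units: 0.048 m is 0.96, 0.02 m is 0.4.

```bash
python3 inch.py '[[0.6,[0.06,-0.12,0.4],0],[0.6,[0.06,-0.12,0.96],0],[0.6,[0.06,-0.12,0.96],0],[0.2,[0.06,-0.12,0.96],0],[0,[0.06,-0.12,0.96],0],[0,[0.06,-0.12,0.96],0],[0,[0.06,-0.12,0.96],0],[0,[0.06,-0.12,0.96],0]]' 30; python3 inch.py '[[0,[0,0,0],0],[0,[0,0,0],0],[0,[0,0,0],0]]' 40
python3 -c "
from h import *
go(.5508,.2795,.046,.386); cap('wrist','w4')"
```

```text
time: 3.6
eef_pos: [0.5552, 0.2831, 0.055]
orientation: [0.982, 0.188, 0.002, -0.0]
ft_force: [-0.3, -0.9, 6.8]
gripper_width: 0.277
grip_force: 31.6
time: 3.9
eef_pos: [0.5552, 0.2831, 0.055]
orientation: [0.982, 0.188, 0.002, -0.0]
ft_force: [-1.0, -0.8, 7.3]
gripper_width: 0.274
grip_force: 39.3
d [-0.0054  0.0017  0.009 ] turn -0.007 (alt 3.135) yaw0 0.379 q7 -1.94 t 3.9
```

View pics/w4.png

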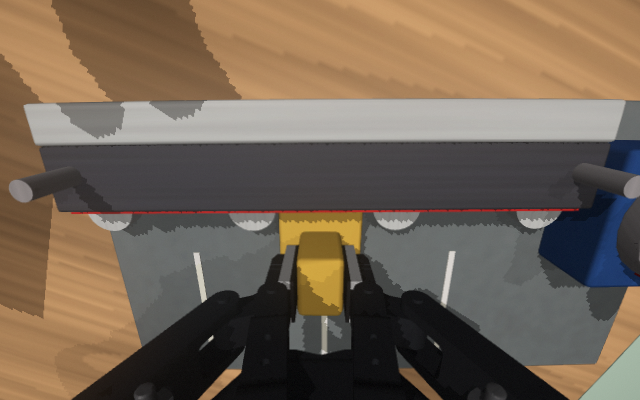

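To row units: -0.085 m is -1.7, -0.075 m is -1.5.

```bash
python3 inch.py '[[0,[-0.2,0,-0.02],0],[0,[-0.5,0,-0.02],0],[0,[-0.8,0,-0.02],0],[0,[-1.1,0,-0.02],0],[0,[-1.5,0,-0.02],0],[0,[-1.7,0,-0.02],0],[0,[-1.7,0,-0.6],0],[0,[-1.7,0,-1.2],0]]' 50; python3 inch.py '[[0,[0,0,-0.8],0],[0,[0,0,-1.6],0],[0,[0,0,-2.4],0],[0,[0,0,-2.8],0],[0,[0,0,-2.8],0]]'
python3 - <<'E'
from h import *
s=env.state();print(s["gripper_width"],s["grip_force"])
c=cap("top","t2")
b=lambda x:x
i=c["color"][120:300,160:480];cv2.imwrite("pics/t2c.png",cv2.resize(i,None,fx=2.5,fy=2.5))
go(.56,-.343,.2,0)
E
```

```text
time: 4.75
eef_pos: [0.473, 0.2504, 0.1123]
orientation: [0.982, 0.189, -0.001, 0.0]
ft_force: [1.1, 0.2, -0.3]
gripper_width: 0.272
grip_force: 49.1
time: 5.25
eef_pos: [0.4752, 0.252, 0.2559]
orientation: [0.982, 0.189, 0.003, -0.001]
ft_force: [-0.0, 0.6, -2.2]
gripper_width: 0.272
grip_force: 49.2
0.2716234800401404 49.16856586933136
d [-0.1413  0.5837  0.0533] turn 0.380 (alt -2.762) yaw0 0.380 q7 -1.84 t 5.3
```

View pics/t2c.png

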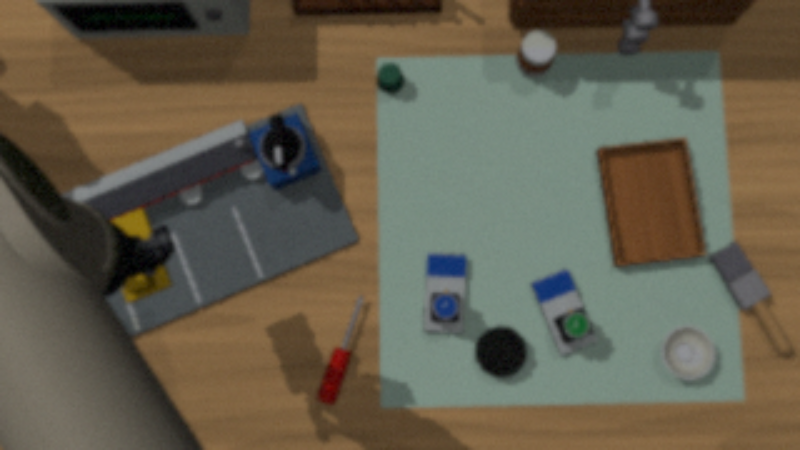

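```bash
python3 inch.py '[[0,[-0.16,0.6,0],0],[0,[-0.4,1.5,0],0.15],[0,[-0.66,2.44,0],0.4],[0,[-0.9,3.4,0],0.65],[0,[-1.16,4.34,0],0.9],[0,[-1.4,5.28,0],1.15],[0,[-1.66,6.22,0],1.3],[0,[-1.9,7.16,0],1.45]]'
python3 -c "
from h import *
go(.547,-.345,.25,.09)"
```

```text
time: 6.1
eef_pos: [0.5177, -0.1184, 0.2504]
orientation: [0.999, 0.044, -0.001, -0.0]
ft_force: [1.0, 0.7, -0.9]
gripper_width: 0.269
grip_force: 49.1
d [9.100e-03 2.283e-01 2.000e-04] turn -0.001 (alt 3.140) yaw0 0.089 q7 -1.36 t 6.1
```

To row units: 0.228 m is 4.56, 0.21 m is 4.2.

```bash
python3 inch.py '[[0,[0,0.9,0],0],[0,[0,1.8,0],0],[0,[0,2.7,0],0],[0,[0.06,3.6,0],0],[0,[0.12,4.2,0],0],[0,[0.18,4.56,0],0],[0,[0.18,4.56,0],0]]'
python3 -c "
from h import *
go(.547,-.345,.25,.09);cap('wrist','w5')"
```

```text
time: 6.8
eef_pos: [0.5466, -0.3459, 0.249]
orientation: [0.999, 0.043, -0.002, -0.001]
ft_force: [0.0, -1.0, -0.6]
gripper_width: 0.271
grip_force: 49.2
d [ 0.0004 -0.0008 -0.001 ] turn -0.005 (alt 3.137) yaw0 0.085 q7 -1.02 t 6.8
```

View pics/w5.png

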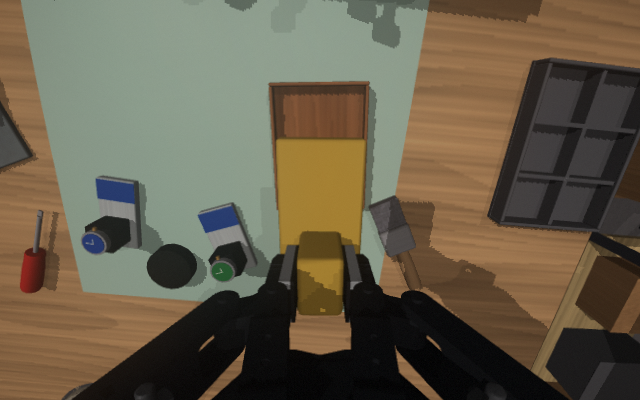

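```bash
python3 inch.py '[[0,[0,0,0.8],0],[0,[0,0,1.7],0],[0,[0,0,2.6],0],[0,[0,0,3.3],0],[0,[0,0,3.7],0],[0,[0,0,3.9],0],[0,[0,0,3.96],0],[0,[0,0,3.96],0]]'; python3 inch.py '[[0.5,[0,0,0],0],[0.5,[0,0,0],0],[0.5,[0,0,0],0],[0.5,[0,0,-0.4],0],[0.5,[0,0,-1.2],0],[0.5,[0,0,-2.2],0],[0.5,[0,0,-3.2],0],[0.65,[0,0,-3.8],0]]'
python3 - <<'E'
from h import *
c=cap('wrist','w6')
for k in blobs(c,(20,150,60),(32,255,255),300):
    r=cv2.minAreaRect(k); print(cv2.contourArea(k),r, ray(c,cv2.boxPoints(r),.016).round(3).tolist())
for nm,lo,hi,z in(("blue",(105,150,80),(130,255,255),.012),("green",(60,80,30),(90,255,200),.06)):
    for k in blobs(c,lo,hi,50):
        r=cv2.minAreaRect(k); print(nm,cv2.contourArea(k),ray(c,[r[0]],z).round(4),ray(c,[r[0]],.06).round(4), np.round(ray(c,cv2.boxPoints(r),z),4).tolist())
E
```

```text
time: 7.65
eef_pos: [0.5488, -0.3424, 0.0546]
orientation: [0.999, 0.045, 0.0, 0.0]
ft_force: [-0.2, -0.1, -0.5]
gripper_width: 0.273
grip_force: 49.2
time: 8.45
eef_pos: [0.5495, -0.3434, 0.2496]
orientation: [0.999, 0.045, 0.003, 0.002]
ft_force: [0.7, -0.4, 0.8]
gripper_width: 0.642
grip_force: 0.0
2705.0 ((318.8426208496094, 158.56353759765625), (40.25194549560547, 76.4718017578125), 1.9749338626861572) [[0.516, -0.317], [0.613, -0.314], [0.615, -0.363], [0.519, -0.37]]
blue 256.5 [[ 0.4135 -0.032 ]] [[ 0.4427 -0.0724]] [[0.4259, -0.0206], [0.4285, -0.048], [0.4009, -0.0436], [0.3982, -0.0156]]
blue 566.5 [[ 0.4668 -0.2121]] [[ 0.4889 -0.2285]] [[0.4706, -0.1852], [0.4882, -0.2331], [0.463, -0.2392], [0.4447, -0.1903]]
blue 614.5 [[ 0.496  -0.0752]] [[ 0.5142 -0.1098]] [[0.4849, -0.0452], [0.5105, -0.0529], [0.5069, -0.1045], [0.4811, -0.0979]]
green 275.0 [[ 0.4169 -0.2312]] [[ 0.4169 -0.2312]] [[0.4105, -0.2146], [0.4343, -0.2252], [0.4233, -0.2476], [0.399, -0.2373]]
```

View pics/w6.png

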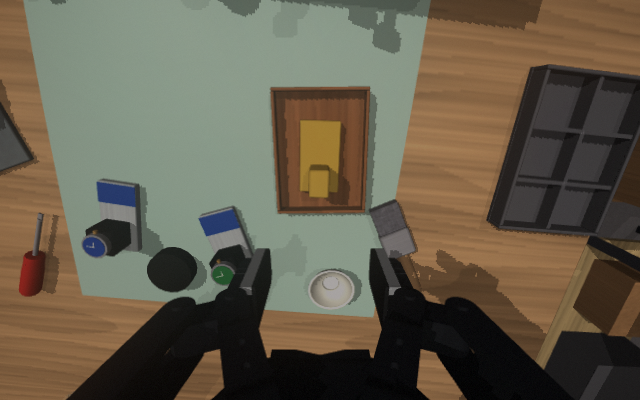

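```bash
python3 -c "
from h import *
go(.417,-.2315,.12,.36)"
```

```text
d [-0.1245 -0.125   0.1321] turn -0.270 (alt 2.871) yaw0 0.090 q7 -1.02 t 8.5
```

To row units: 0.13 m is 2.6, -0.125 m is -2.5, -0.27 rad is -1.35.

```bash
python3 inch.py '[[0.6,[-0.6,-0.6,0.4],-0.5],[0.6,[-1.2,-1.2,0.8],-1],[0.6,[-1.8,-1.8,1.2],-1.35],[0.6,[-2.4,-2.4,1.8],-1.35],[0.6,[-2.48,-2.5,2.6],-1.35],[0.6,[-2.48,-2.5,2.6],-1.35],[0.6,[-2.48,-2.5,2.6],-1.35]]'
python3 - <<'E'
from h import *
go(.417,-.2315,.043,.36)
c=cap('wrist','w7')
for nm,lo,hi,z in(("blue",(105,150,80),(130,255,255),.012),("green",(60,80,30),(90,255,200),.06)):
    for k in blobs(c,lo,hi,50):
        r=cv2.minAreaRect(k); print(nm,cv2.contourArea(k),ray(c,[r[0]],z).round(4), np.round(ray(c,cv2.boxPoints(r),z),4).tolist())
E
```

```text
time: 9.2
eef_pos: [0.4142, -0.2299, 0.1149]
orientation: [0.984, 0.179, 0.0, 0.0]
ft_force: [0.7, -0.1, 1.5]
gripper_width: 0.601
grip_force: 0.0
d [0.002  0.0025 0.0719] turn -0.000 (alt 3.141) yaw0 0.360 q7 -0.82 t 9.2
blue 2115.0 [[ 0.4679 -0.2128]] [[0.4467, -0.1942], [0.4714, -0.1858], [0.4883, -0.2307], [0.4643, -0.2409]]
blue 1499.0 [[ 0.4294 -0.0375]] [[0.4401, -0.0201], [0.4512, -0.0509], [0.4182, -0.0554], [0.4064, -0.0231]]
blue 2920.0 [[ 0.4969 -0.0754]] [[0.4851, -0.0449], [0.5118, -0.0529], [0.5085, -0.1054], [0.481, -0.0991]]
green 1063.0 [[ 0.4172 -0.2314]] [[0.411, -0.2149], [0.4347, -0.2247], [0.4234, -0.2479], [0.3985, -0.2385]]
```

```bash
python3 inch.py '[[0.6,[0.04,0.04,0.6],0],[0.6,[0.04,0.04,1.2],0],[0.6,[0.04,0.04,1.44],0],[0.6,[0.04,0.04,1.44],0],[0,[0.04,0.04,1.44],0],[0,[0.04,0.04,1.44],0],[0,[0.04,0.04,1.44],0],[0,[0.04,0.04,1.44],0]]' 60; python3 inch.py '[[0,[0,0,0],0],[0,[0,0,0],0],[0,[0,0,-0.4],0],[0,[0,0,-1],0],[0,[0,0,-1.8],0],[0,[0,0,-2.6],0],[0,[0,0,-2.8],0],[0,[0,0,-2.8],0]]'
python3 - <<'E'
from h import *
# pocket 1 approach: holder block at fixture x=-0.075 -> pocket entry
p=fix(.5655,.2434,.386,(-.085,.039));print(p)
go(*p,.18,.386)
E
```

```text
time: 10.05
eef_pos: [0.4178, -0.2314, 0.0438]
orientation: [0.984, 0.179, 0.001, 0.001]
ft_force: [-0.9, -0.4, 6.5]
gripper_width: 0.387
grip_force: 60.8
time: 10.85
eef_pos: [0.4173, -0.2312, 0.1841]
orientation: [0.984, 0.179, 0.002, 0.002]
ft_force: [-0.1, -0.6, -2.6]
gripper_width: 0.386
grip_force: 60.3
[np.float64(0.4720711509904124), np.float64(0.24752918548187106)]
d [ 0.2198 -0.4288  0.0032] turn -0.026 (alt 3.115) yaw0 0.360 q7 -0.80 t 10.8
```

```bash
python3 inch.py '[[0,[0.6,-0.6,0],0],[0,[1.3,-1.3,0],0],[0,[2,-2.1,0],0],[0,[2.6,-2.9,0],0],[0,[3.1,-3.74,0],0],[0,[3.4,-4.6,0],0],[0,[3.6,-5.5,0],-0.05],[0,[3.8,-6.4,0],-0.13]]'; python3 inch.py '[[0,[0.2,-0.8,0],0],[0,[0.4,-1.6,0],0],[0,[0.6,-2.2,0],0],[0,[0.6,-2.2,0],0],[0,[0.6,-2.2,0],0]]'
python3 - <<'E'
from h import *
p=fix(.5655,.2434,.386,(-.085,.039))
go(*p,.052,.386)
c=cap('wrist','w8')
s=env.state();print(s["gripper_width"],s["grip_force"],s["eef_pos"])
for nm,lo,hi,z in(("blue",(105,150,80),(130,255,255),s["eef_pos"][2]-.044+.012),("green",(60,80,30),(90,255,200),.06+s["eef_pos"][2]-.044)):
    for k in blobs(c,lo,hi,300):
        r=cv2.minAreaRect(k); print(nm,cv2.contourArea(k),r[0],ray(c,[r[0]],z).round(4), np.round(ray(c,cv2.boxPoints(r),z),4).tolist())
E
```

```text
time: 11.65
eef_pos: [0.4799, 0.1373, 0.18]
orientation: [0.981, 0.192, -0.002, -0.0]
ft_force: [1.3, 0.4, -2.8]
gripper_width: 0.387
grip_force: 60.2
time: 12.15
eef_pos: [0.4667, 0.2492, 0.1801]
orientation: [0.981, 0.193, -0.002, 0.0]
ft_force: [-0.2, -0.5, -1.9]
gripper_width: 0.387
grip_force: 60.4
d [0.0048 0.0036 0.1281] turn 0.002 (alt -3.140) yaw0 0.388 q7 -1.87 t 12.2
0.38512488319047933 60.36118268966675 [0.4672742  0.24795489 0.1803013 ]
blue 324.0 (585.9000244140625, 325.800048828125) [[0.4799 0.0567]] [[0.4771, 0.068], [0.491, 0.0592], [0.4827, 0.0453], [0.4684, 0.0541]]
blue 736.5 (584.0782470703125, 263.85052490234375) [[0.519  0.0915]] [[0.5128, 0.1047], [0.5272, 0.1078], [0.5253, 0.0782], [0.5103, 0.0742]]
blue 4449.5 (320.5, 161.5) [[0.5159 0.2697]] [[0.5188, 0.2974], [0.5374, 0.252], [0.513, 0.2404], [0.4933, 0.2885]]
blue 1763.0 (535.63232421875, 53.844581604003906) [[0.6055 0.1926]] [[0.5783, 0.1997], [0.6222, 0.2174], [0.6307, 0.1859], [0.5869, 0.1644]]
green 2298.5 (320.0, 301.5) [[0.4664 0.2497]] [[0.4733, 0.2666], [0.4831, 0.2426], [0.4588, 0.2316], [0.4483, 0.2574]]
```

View pics/w8.png

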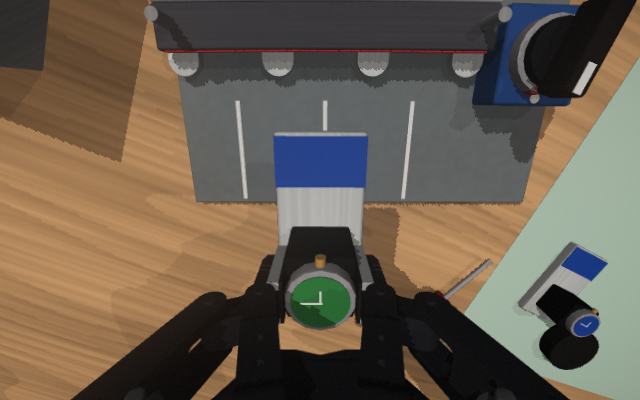

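```bash
python3 - <<'E'
from h import *
c=cap("wrist")
g=c["color"].min(2); m=(g>150).astype(np.uint8); m[:95]=0;m[200:]=0;m[:,:225]=0;m[:,425:]=0
n,l,st,ce=cv2.connectedComponentsWithStats(m)
nn=np.array([-np.sin(.386),np.cos(.386)])
for i in range(1,n):
    if st[i,4]<40: continue
    p=np.argwhere(l==i)[:,::-1]; w=ray(c,p,.008); v=cv2.fitLine(w.astype(np.float32),cv2.DIST_HUBER,0,.01,.01).ravel()
    print(ce[i].round(1),st[i],"n %.4f"%(w.mean(0)@nn),"yaw %.3f"%np.arctan2(v[1],v[0]))
print("tcp n",env.state()["eef_pos"][:2]@nn)
E
python3 inch.py '[[0,[0.1,0.06,0.6],0],[0,[0.1,0.06,1.2],0],[0,[0.1,0.06,1.8],0],[0,[0.1,0.06,2.2],0],[0,[0.1,0.06,2.4],0],[0,[0.1,0.06,2.48],0],[0,[0.1,0.06,2.48],0],[0,[0.1,0.06,2.48],0]]'
python3 -c "
from h import *
p=fix(.5655,.2434,.386,(0,.039))
go(*p,.053,.386)"
```

```text
[239.7 148.9] [234 101  12  98 370] n 0.1368 yaw 0.384
[322.6 115. ] [321 101   5  30 121] n 0.0517 yaw 0.388
[405.8 148.7] [400 101  13  98 379] n -0.0340 yaw 0.384
[316.2 133.6] [275 133  90   3 166] n 0.0582 yaw -1.190
[319.5 193.5] [ 278  188   85   12 1009] n 0.0547 yaw -1.176
tcp n 0.0531464400654692
time: 13.05
eef_pos: [0.4744, 0.2483, 0.0591]
orientation: [0.981, 0.192, 0.001, -0.0]
ft_force: [0.5, 0.1, -2.1]
gripper_width: 0.389
grip_force: 60.4
d [ 0.0826 -0.0002  0.0062] turn -0.001 (alt 3.141) yaw0 0.385 q7 -1.95 t 13.1
```

To row units: 0.075 m is 1.5, 0.065 m is 1.3.

```bash
python3 inch.py '[[0,[0.1,0,0.08],0],[0,[0.4,0,0.1],0],[0,[0.7,0,0.1],0],[0,[1,0,0.1],0],[0,[1.3,0,0.1],0],[0,[1.5,0,0.1],0],[0,[1.5,0,0.1],0]]'
python3 inch.py '[[0,[0.06,0,0.02],0],[0,[0.12,0,0.02],0],[0,[0.16,0,0.02],0],[0,[0.18,0,0.02],0],[0,[0.18,0,0.02],0]]'
python3 -c "
from h import *
p=fix(.5655,.2434,.386,(0,.039))
go(*p,.053,.386)"
```

```text
time: 13.75
eef_pos: [0.5444, 0.2768, 0.0532]
orientation: [0.981, 0.191, 0.001, -0.0]
ft_force: [-0.7, 1.1, -2.6]
gripper_width: 0.385
grip_force: 60.4
time: 14.25
eef_pos: [0.5515, 0.2797, 0.052]
orientation: [0.981, 0.192, 0.0, -0.0]
ft_force: [0.5, -0.8, -2.0]
gripper_width: 0.387
grip_force: 60.3
d [-0.0007 -0.0001 -0.001 ] turn -0.000 (alt 3.141) yaw0 0.386 q7 -1.94 t 14.2
```

```bash
python3 inch.py '[[0,[0.04,0,0],0],[0,[0.08,0,0],0],[0,[0.08,0,0],0]]'
python3 inch.py '[[0,[0.04,0,0],0],[0,[0.08,0,0],0],[0,[0.08,0,0],0]]'
```

```text
time: 14.55
eef_pos: [0.5526, 0.2802, 0.0521]
orientation: [0.981, 0.192, -0.003, 0.001]
ft_force: [-13.9, -8.6, 11.6]
gripper_width: 0.389
grip_force: 62.0
time: 14.85
eef_pos: [0.5528, 0.2802, 0.052]
orientation: [0.981, 0.192, -0.006, 0.003]
ft_force: [-30.8, -17.3, 27.3]
gripper_width: 0.385
grip_force: 64.0
```

Careful with the scale: shifts go in units of 50 mm and turns go in units of 0.2 rad. That gives: -0.07 m is -1.4, -0.03 m is -0.6.

```bash
python3 inch.py '[[0,[-0.06,0,0],0],[0,[-0.1,0,0],0],[0,[-0.1,0,0],0],[0.2,[-0.1,0,0],0],[0.55,[-0.1,0,0],0],[0.55,[-0.1,0,0],0],[0.55,[-0.1,0,-0.6],0],[0.55,[-0.1,0,-1.4],0]]';python3 inch.py '[[0.55,[0,0,-0.8],0],[0.55,[0,0,-1.6],0],[0.55,[-0.4,0.4,-2],0],[0.55,[-1,1,-2],0],[0.55,[-1.4,2,-2],0],[0.55,[-1.4,2.8,-2],0],[0.55,[-1.4,2.8,-2],0]]'
python3 - <<'E'
from h import *
c=cap('wrist','w9')
s=env.state()
for nm,lo,hi,z in(("blue",(105,150,80),(130,255,255),.012),("green",(60,80,30),(90,255,200),.068)):
    for k in blobs(c,lo,hi,300):
        r=cv2.minAreaRect(k); w=ray(c,[r[0]],z)[0]; f=w-[.5655,.2434];C,S=np.cos(.386),np.sin(.386)
        print(nm,cv2.contourArea(k),r[0],w.round(4),"z60",ray(c,[r[0]],.06).round(4),"fix",(C*f[0]+S*f[1]).round(4),(C*f[1]-S*f[0]).round(4), np.round(ray(c,cv2.boxPoints(r),z),4).tolist())
E
```

```text
time: 15.65
eef_pos: [0.5532, 0.2801, 0.1207]
orientation: [0.981, 0.192, -0.002, 0.0]
ft_force: [1.4, 0.1, 0.1]
gripper_width: 0.549
grip_force: 0.0
time: 16.35
eef_pos: [0.5446, 0.1164, 0.2222]
orientation: [0.983, 0.186, 0.001, 0.002]
ft_force: [0.2, -0.9, -0.8]
gripper_width: 0.548
grip_force: 0.0
blue 604.5 (441.0000305175781, 261.0000305175781) [ 0.4961 -0.0771] z60 [[ 0.5143 -0.0445]] fix -0.185 -0.2708 [[0.4841, -0.0522], [0.5115, -0.0492], [0.5082, -0.1021], [0.48, -0.1064]]
blue 634.5 (326.250732421875, 87.55207824707031) [0.6399 0.1462] z60 [[0.6373 0.1465]] fix 0.0323 -0.118 [[0.6687, 0.1733], [0.6792, 0.1476], [0.6088, 0.117], [0.5975, 0.1447]]
green 615.5 (160.25001525878906, 122.25001525878906) [0.552  0.2806] z60 [[0.55   0.2844]] fix 0.0015 0.0395 [[0.5469, 0.2984], [0.569, 0.2857], [0.5572, 0.2627], [0.5344, 0.2753]]
```

View pics/w9.png

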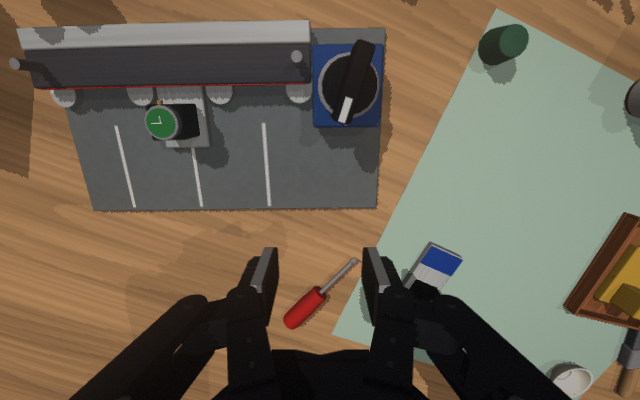

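```bash
python3 -c "
from h import *
go(.443,-.0725,.12,-.06)"
```

```text
d [-0.1648  0.1419  0.1024] turn 0.439 (alt -2.703) yaw0 0.379 q7 -1.59 t 16.4
```

To row units: -0.165 m is -3.3, -0.16 m is -3.2, 0.44 rad is 2.2.

```bash
python3 inch.py '[[0.6,[-0.6,0.6,0],0.5],[0.6,[-1.2,1.2,0],1],[0.6,[-2,1.8,0],1.5],[0.6,[-2.6,2.3,0.4],2],[0.6,[-3.2,2.8,0.8],2.2],[0.6,[-3.3,2.84,1.6],2.2],[0.6,[-3.3,2.84,2],2.2],[0.6,[-3.3,2.84,2],2.2]]'
python3 - <<'E'
from h import *
go(.443,-.0725,.043,-.06)
c=cap('wrist','w10')
for k in blobs(c,(105,150,80),(130,255,255),300):
        r=cv2.minAreaRect(k); print(cv2.contourArea(k),r[0],ray(c,[r[0]],.012).round(4),"z60",ray(c,[r[0]],.06).round(4), np.round(ray(c,cv2.boxPoints(r),.012),4).tolist())
E
```

```text
time: 17.2
eef_pos: [0.4409, -0.0678, 0.1197]
orientation: [1.0, -0.026, -0.002, -0.001]
ft_force: [0.5, 0.3, 0.2]
gripper_width: 0.602
grip_force: 0.0
d [0.0027 0.0047 0.0767] turn 0.007 (alt -3.135) yaw0 -0.053 q7 -1.60 t 17.2
965.0 (327.0, 226.0) [[ 0.4211 -0.0724]] z60 [[ 0.4429 -0.0723]] [[0.4223, -0.0505], [0.4444, -0.0735], [0.42, -0.0944], [0.3964, -0.0714]]
2056.0 (327.7882995605469, 138.66226196289062) [[ 0.4965 -0.0764]] z60 [[ 0.5025 -0.0755]] [[0.4847, -0.0505], [0.5115, -0.0532], [0.508, -0.1014], [0.481, -0.1006]]
```

To row units: 0.002 m is 0.04, 0.076 m is 1.52, 0.015 rad is 0.075.

```bash
python3 inch.py '[[0.6,[0.04,0.08,0.6],0.075],[0.6,[0.04,0.08,1.2],0.075],[0.6,[0.04,0.08,1.52],0.075],[0.6,[0.04,0.08,1.52],0.075],[0,[0.04,0.08,1.52],0.075],[0,[0.04,0.08,1.52],0.075],[0,[0.04,0.08,1.52],0.075],[0,[0.04,0.08,1.52],0.075]]' 60; python3 inch.py '[[0,[0,0,0],0],[0,[0,0,0],0],[0,[0,0,-0.4],0],[0,[0,0,-1],0],[0,[0,0,-1.8],0],[0,[0,0,-2.6],0],[0,[0,0,-2.8],0],[0,[0,0,-2.8],0]]'
python3 - <<'E'
from h import *
p=fix(.5655,.2434,.386,(-.085,.124));print(p)
go(*p,.18,.386)
E
```

```text
time: 18.05
eef_pos: [0.4461, -0.0727, 0.0479]
orientation: [0.999, -0.034, 0.002, 0.0]
ft_force: [-0.4, 1.5, 7.5]
gripper_width: 0.386
grip_force: 61.1
time: 18.85
eef_pos: [0.4456, -0.0731, 0.1882]
orientation: [0.999, -0.035, 0.002, 0.001]
ft_force: [0.6, -0.5, -2.2]
gripper_width: 0.384
grip_force: 60.2
[np.float64(0.4400698624744892), np.float64(0.32627509034885854)]
d [-0.0332 -0.3981  0.0077] turn -0.455 (alt 2.686) yaw0 -0.069 q7 -1.57 t 18.9
```

To row units: -0.355 m is -7.1, -0.31 m is -6.2, -0.455 rad is -2.275.

```bash
python3 inch.py '[[0,[0.2,-0.8,0],-0.25],[0,[0.4,-1.7,0],-0.6],[0,[0.6,-2.6,0],-1],[0,[0.7,-3.5,0],-1.4],[0,[0.6,-4.4,0],-1.8],[0,[0.4,-5.3,0],-2.15],[0,[0.2,-6.2,0],-2.275],[0,[-0.1,-7.1,0],-2.275]]'; python3 inch.py '[[0,[0,0,0],0],[0,[0,0,0],0]]'
python3 - <<'E'
from h import *
p=fix(.5655,.2434,.386,(-.085,.124))
s=env.state();print(s["gripper_width"],s["grip_force"],s["eef_pos"])
go(*p,.18,.386)
E
```

```text
time: 19.65
eef_pos: [0.4631, 0.2824, 0.1839]
orientation: [0.981, 0.192, -0.001, 0.0]
ft_force: [1.0, -0.2, -1.9]
gripper_width: 0.382
grip_force: 60.3
time: 19.85
eef_pos: [0.4623, 0.2825, 0.1841]
orientation: [0.981, 0.194, -0.002, 0.0]
ft_force: [-0.3, -0.5, -1.1]
gripper_width: 0.379
grip_force: 60.4
0.37932298199454495 60.399677753448486 [0.46228629 0.2825462  0.18411705]
d [-0.0039 -0.0489  0.0042] turn 0.004 (alt -3.138) yaw0 0.390 q7 -1.95 t 19.9
```

To row units: -0.049 m is -0.98, -0.02 m is -0.4, 0.004 rad is 0.02.

```bash
python3 inch.py '[[0,[0,-0.4,0],0],[0,[-0.06,-0.98,0],0.02],[0,[-0.06,-0.98,0],0.02],[0,[-0.06,-0.98,0],0.02],[0,[-0.06,-0.98,0],0.02]]' 80
python3 - <<'E'
from h import *
p=fix(.5655,.2434,.386,(-.085,.124))
c=cap('wrist','w11');s=env.state();print(s["gripper_width"],s["grip_force"],s["eef_pos"],s["ft_force"])
go(*p,.063,.386); z=s["eef_pos"][2]-.0479
for k in blobs(c,(105,150,80),(130,255,255),300):
    r=cv2.minAreaRect(k); print(cv2.contourArea(k),r,"toe",ray(c,[r[0]],.012+z).round(4),"dial",ray(c,[r[0]],.06+z).round(4), np.round(ray(c,cv2.boxPoints(r),.012+z),4).tolist())
E
```

```text
time: 20.35
eef_pos: [0.4437, 0.3237, 0.1852]
orientation: [0.982, 0.188, -0.0, 0.001]
ft_force: [0.1, -0.3, -1.9]
gripper_width: 0.381
grip_force: 84.7
0.3802495002942676 84.65876698493958 [0.44369903 0.32380759 0.18538995] [-0.54744326 -0.38603805 -1.43621325]
d [-0.0024 -0.0038  0.1224] turn -0.007 (alt 3.135) yaw0 0.379 q7 -2.06 t 20.4
1359.5 ((323.53533935546875, 293.5798034667969), (55.24707794189453, 35.31904602050781), 29.24882698059082) toe [[0.4116 0.309 ]] dial [[0.4451 0.3232]] [[0.4022, 0.3285], [0.4283, 0.3263], [0.4209, 0.2895], [0.3934, 0.2901]]
4163.0 ((321.0, 164.0), (48.0, 90.0), 90.0) toe [[0.4913 0.3427]] dial [[0.5004 0.3466]] [[0.4945, 0.3704], [0.5126, 0.3249], [0.4879, 0.3134], [0.4687, 0.3615]]
1387.0 ((607.040771484375, 63.010623931884766), (42.659305572509766, 105.17579650878906), 14.620874404907227) toe [[0.5948 0.226 ]] dial [[0.5724 0.2656]] [[0.5695, 0.2287], [0.6138, 0.2459], [0.6185, 0.2234], [0.5738, 0.2036]]
```

View pics/w11.png

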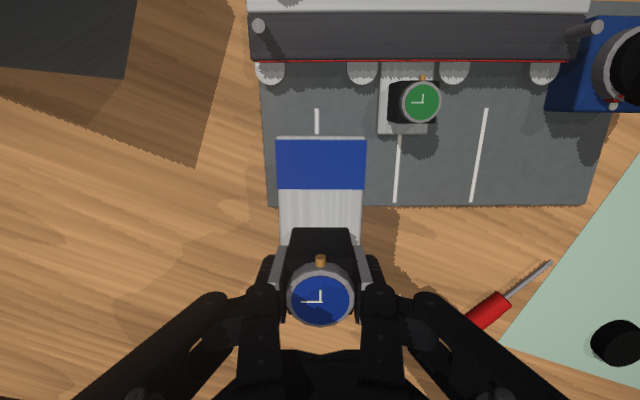

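To row units: 0.118 m is 2.36, 0.12 m is 2.4, -0.005 rad is -0.025.

```bash
python3 inch.py '[[0,[-0.04,-0.06,0.6],-0.025],[0,[-0.04,-0.06,1.2],-0.025],[0,[-0.04,-0.06,1.8],-0.025],[0,[-0.04,-0.06,2.2],-0.025],[0,[-0.04,-0.06,2.36],-0.025],[0,[-0.04,-0.06,2.4],-0.025],[0,[-0.04,-0.06,2.4],-0.025],[0,[-0.04,-0.06,2.4],-0.025]]'
python3 -c "
from h import *
p=fix(.5655,.2434,.386,(0,.124))
go(*p,.0575,.386)"
```

```text
time: 21.2
eef_pos: [0.4406, 0.3282, 0.0673]
orientation: [0.981, 0.192, 0.001, -0.0]
ft_force: [1.0, 0.5, -0.7]
gripper_width: 0.382
grip_force: 84.9
d [0.0838 0.0017 0.01  ] turn 0.000 (alt -3.141) yaw0 0.386 q7 -2.14 t 21.2
```

To row units: 0.075 m is 1.5, 0.065 m is 1.3.

```bash
python3 inch.py '[[0,[0.06,0.02,0.12],0],[0,[0.36,0.02,0.18],0],[0,[0.68,0.02,0.18],0],[0,[1,0.02,0.18],0],[0,[1.3,0.02,0.18],0],[0,[1.5,0.02,0.18],0],[0,[1.5,0.02,0.18],0]]'
python3 inch.py '[[0,[0.06,0,0.04],0],[0,[0.12,0,0.04],0],[0,[0.16,0,0.04],0],[0,[0.18,0,0.04],0],[0,[0.18,0,0.04],0]]'
python3 -c "
from h import *
p=fix(.5655,.2434,.386,(0,.124))
go(*p,.0555,.386)"
```

```text
time: 21.9
eef_pos: [0.5108, 0.3554, 0.057]
orientation: [0.981, 0.192, 0.0, -0.0]
ft_force: [-0.4, 0.1, -2.1]
gripper_width: 0.379
grip_force: 84.9
time: 22.4
eef_pos: [0.5167, 0.359, 0.0561]
orientation: [0.981, 0.193, -0.0, -0.0]
ft_force: [-5.2, -2.4, 8.1]
gripper_width: 0.383
grip_force: 86.1
d [0.0017 0.0015 0.0006] turn 0.002 (alt -3.140) yaw0 0.388 q7 -2.11 t 22.4
```

```bash
python3 inch.py '[[0,[0.06,0,-0.02],0],[0,[0.1,0,-0.02],0],[0,[0.1,0,-0.02],0]]'
python3 inch.py '[[0,[0.06,0,0],0],[0,[0.06,0,0],0],[0,[0.06,0,0],0]]'
```

```text
time: 22.7
eef_pos: [0.5223, 0.3605, 0.0562]
orientation: [0.981, 0.192, -0.0, 0.0]
ft_force: [-3.2, -0.9, 3.3]
gripper_width: 0.383
grip_force: 85.5
time: 23.0
eef_pos: [0.5225, 0.3605, 0.0562]
orientation: [0.981, 0.193, -0.003, 0.001]
ft_force: [-15.0, -10.0, 14.8]
gripper_width: 0.38
grip_force: 87.2
```

To row units: -0.003 m is -0.06, -0.11 m is -2.2.

```bash
python3 inch.py '[[0,[-0.06,0,0],0],[0,[-0.06,0,0],0],[0.2,[-0.06,0,0],0],[0.55,[-0.06,0,0],0],[0.55,[-0.06,0,0],0],[0.55,[-0.06,0,-0.6],0],[0.55,[-0.06,0,-1.4],0],[0.55,[-0.06,0,-2.2],0]]';python3 inch.py '[[0.55,[0,0,-0.8],0],[0.55,[0,0.6,-1.4],0],[0.55,[0,1.4,-1.6],0],[0.55,[0,2.2,-1.6],0],[0.55,[0,3.1,-1.6],0],[0.55,[0,4,-1.6],0],[0.55,[0,4.8,-1.6],0],[0.55,[0,4.8,-1.6],0]]'
python3 - <<'E'
from h import *
c=cap('wrist','w12');np.savez("w12.npz",**c);go(.6449,.1278,.25,.386)
C,S=np.cos(.386),np.sin(.386)
F=lambda w:[round(C*(w[0]-.5655)+S*(w[1]-.2434),4),round(C*(w[1]-.2434)-S*(w[0]-.5655),4)]
for lo,hi in(((105,150,80),(130,255,255)),((60,80,30),(90,255,200))):
    for k in blobs(c,lo,hi,150):
        r=cv2.minAreaRect(k); print(cv2.contourArea(k),r[0],"dial",F(ray(c,[r[0]],.068)[0]))
t=cap("top");i=t["color"][120:300,160:480];cv2.imwrite("pics/t3c.png",cv2.resize(i,None,fx=2.5,fy=2.5))
E
```

```text
time: 23.8
eef_pos: [0.5225, 0.3602, 0.1667]
orientation: [0.981, 0.192, -0.0, 0.0]
ft_force: [0.6, -0.2, -0.8]
gripper_width: 0.549
grip_force: 0.0
time: 24.6
eef_pos: [0.6163, 0.1293, 0.2452]
orientation: [0.982, 0.187, 0.0, 0.002]
ft_force: [-0.6, -0.2, 1.4]
gripper_width: 0.548
grip_force: 0.0
d [ 0.0258  0.0164 -0.0046] turn -0.007 (alt 3.135) yaw0 0.379 q7 -1.62 t 24.6
368.0 (93.00000762939453, 189.50001525878906) dial [np.float64(0.0008), np.float64(0.1259)]
315.0 (308.9076843261719, 155.73846435546875) dial [np.float64(0.0349), np.float64(-0.1137)]
407.5 (170.25001525878906, 188.25001525878906) dial [np.float64(0.0011), np.float64(0.0391)]
```

View pics/w12.png

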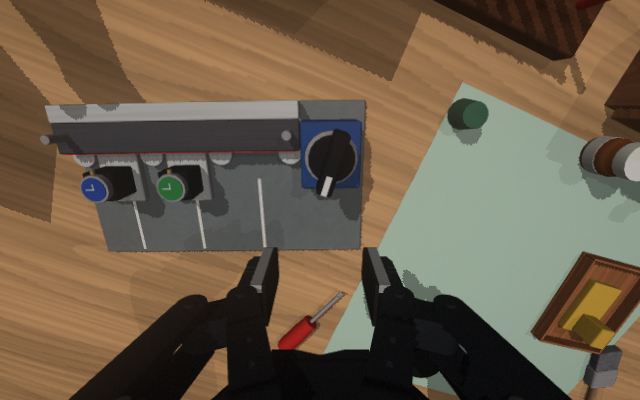

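```bash
python3 - <<'E'
from h import *
c=dict(np.load("w12.npz"))
g=c["color"].min(2); m=(g>150).astype(np.uint8); m[:172]=0;m[205:]=0;m[:,:312]=0;m[:,345:]=0
p=np.argwhere(m)[:,::-1]; w=ray(c,p,.1); v=cv2.fitLine(w.astype(np.float32),cv2.DIST_L2,0,.01,.01).ravel()
a=np.arctan2(v[1],v[0])%np.pi
print(len(p),p.mean(0),w.mean(0).round(4),"mark yaw",a)
K=np.array([.6449,.1278]);d=K-w.mean(0);print("axis dir from mark",np.arctan2(d[1],d[0]),np.linalg.norm(d),"end",ray(c,[(341,135)],.1))
e=ray(c,[(341,135)],.1)[0]-w.mean(0);print(np.arctan2(e[1],e[0]))
# dark bar: pixels black within housing, minAreaRect of darkest
d=((c["color"].max(2)<28)).astype(np.uint8);d[:120]=0;d[205:]=0;d[:,:300]=0;d[:,:]*=1;d[:,362:]=0
n,l,st,ce=cv2.connectedComponentsWithStats(d);i=1+st[1:,4].argmax();print(st[i],ce[i])
q=ray(c,np.argwhere(l==i)[:,::-1],.1);v=cv2.fitLine(q.astype(np.float32),cv2.DIST_L2,0,.01,.01).ravel();print("bar",q.mean(0),np.arctan2(v[1],v[0])%np.pi)
E
```

```text
97 [326.15463918 186.03092784] [0.6248 0.1261] mark yaw 0.06801736
axis dir from mark 0.0822625304731783 0.020190607086561615 end [[0.6749897  0.13165118]]
0.109302051522144
[309 137  24  57 360] [320.76944444 165.90277778]
bar [0.64123915 0.13830314] 0.16334869
```

```bash
python3 inch.py '[[0.5,[0.2,0.12,0.2],0.5],[0.5,[0.4,0.2,0.6],1],[0.5,[0.52,0.32,1],1.5],[0.5,[0.52,0.32,1.4],1.5],[0.5,[0.52,0.32,1.5],1.5],[0.5,[0.52,0.32,1.5],1.5]]'
python3 - <<'E'
from h import *
go(.6455,.128,.098,.08)
c=cap("wrist")
g=c["color"].min(2);m=(g>150).astype(np.uint8)
n,l,st,ce=cv2.connectedComponentsWithStats(m)
for i in range(1,n):
    if st[i,4]<60: continue
    q=ray(c,np.argwhere(l==i)[:,::-1],.1);mm=q.mean(0)
    if np.hypot(*(mm-[.625,.126]))>.03: continue
    v=cv2.fitLine(q.astype(np.float32),cv2.DIST_L2,0,.01,.01).ravel();print(st[i],mm.round(4),"yaw",np.arctan2(v[1],v[0]))
    d=np.array([.6455,.128])-mm;print(np.arctan2(d[1],d[0]))
E
```

```text
time: 25.3
eef_pos: [0.6423, 0.1347, 0.1704]
orientation: [0.999, 0.045, -0.001, -0.0]
ft_force: [0.3, 0.3, 0.5]
gripper_width: 0.503
grip_force: 0.0
d [0.0027 0.007  0.0723] turn 0.009 (alt -3.132) yaw0 0.089 q7 -1.91 t 25.3
[326 234   8  14  92] [0.6289 0.1268] yaw 0.15522936
0.07158681477779559
```

To row units: 0.006 m is 0.12, 0.002 m is 0.04, 0.005 rad is 0.025.

```bash
python3 inch.py '[[0.5,[0.04,0.12,0.4],0.025],[0.5,[0.04,0.12,1],0.025],[0.5,[0.04,0.12,1.4],0.025],[0.5,[0.04,0.12,1.4],0.025],[0.2,[0.04,0.12,1.4],0.025],[0,[0.04,0.12,1.4],0.025],[0,[0.04,0.12,1.4],0.025],[0,[0.04,0.12,1.4],0.025]]' 40; python3 inch.py '[[0,[0,0,0],0],[0,[0,0,0],0]]'; python3 -c "
from h import *
s=env.state();print(s['wrist_torque']);go(.6455,.128,.098,.08)"
```

```text
time: 26.15
eef_pos: [0.6469, 0.1277, 0.1036]
orientation: [0.999, 0.041, 0.002, -0.0]
ft_force: [-1.4, -1.8, 6.8]
gripper_width: 0.179
grip_force: 42.1
time: 26.35
eef_pos: [0.6469, 0.1276, 0.1036]
orientation: [0.999, 0.041, 0.002, -0.0]
ft_force: [-1.7, -1.8, 6.6]
gripper_width: 0.177
grip_force: 42.1
[-0.13883168  0.38491528  0.02259254]
d [-0.0014 -0.0005  0.0056] turn 0.002 (alt -3.140) yaw0 0.082 q7 -1.93 t 26.4
```

```bash
python3 inch.py '[[0,[0,0,0],0.65],[0,[0,0,0],1.3],[0,[0,0,0],1.95],[0,[0,0,0],2.6],[0,[0,0,0],3.25],[0,[0,0,0],3.9],[0,[0,0,0],4.55],[0,[0,0,0],5.2]]'; python3 -c "
from h import *
s=env.state();print(s['wrist_torque'],s['gripper_width']);go(.6455,.128,.098,.08)"
python3 inch.py '[[0,[0,0,0],0.25],[0,[0,0,0],0.5],[0,[0,0,0],0.5]]'; python3 -c "
from h import *
s=env.state();print(s['wrist_torque'],s['gripper_width']);go(.6455,.128,.098,.08)"
```

```text
time: 27.15
eef_pos: [0.6469, 0.1273, 0.1037]
orientation: [0.886, -0.463, 0.001, -0.001]
ft_force: [-2.3, -2.8, 6.0]
gripper_width: 0.175
grip_force: 42.2
[-0.52074599  0.51332131  0.10508426] 0.17468621687243163
d [-0.0013  0.0007  0.0057] turn -1.044 (alt 2.098) yaw0 -0.964 q7 -2.88 t 27.1
time: 27.45
eef_pos: [0.6468, 0.1273, 0.1036]
orientation: [0.863, -0.506, 0.001, -0.001]
ft_force: [-2.4, -2.3, 7.1]
gripper_width: 0.177
grip_force: 42.2
[-0.51406765  0.49461786 -0.06711263] 0.17706563272268103
d [-0.0013  0.0008  0.0056] turn -1.140 (alt 2.001) yaw0 -1.060 q7 -2.97 t 27.4
```

To row units: -0.06 m is -1.2, -0.03 m is -0.6, -0.45 rad is -2.25.

```bash
python3 inch.py '[[0.2,[0,0,0],0],[0.45,[0,0,0],0],[0.45,[0,0,0],0],[0.45,[0,0,-0.6],0],[0.45,[0,0,-1.2],0],[0.45,[0,0,-1.2],-0.75],[0.45,[0,0,-1.2],-1.5],[0.45,[0,0,-1.2],-2.25]]'; python3 inch.py '[[0.45,[0,0,0],-0.75],[0.45,[0,0,0],-1.5],[0.45,[0,0,0],-2.25],[0.45,[0,0,0],-3],[0.45,[0,0,0],-3.75],[0.45,[0,0,0],-4.5],[0.45,[0,0,0],-5.25],[0.45,[0,0,0],-6]]';  python3 inch.py '[[0.45,[0,0,0],-0.75],[0.45,[0,0,0],-1.5],[0.45,[0,0,0],-2.25],[0.45,[0,0,0],-3],[0.45,[0,0,0],-3.75],[0.45,[0,0,0],-4.5],[0.45,[0,0,0],-5.25],[0.45,[0,0,0],-6]]'; python3 inch.py '[[0.45,[0,0,0],-0.75],[0.45,[0,0,0],-1.45],[0.45,[0,0,0],-1.45],[0.45,[0,0,0],-1.45]]'
python3 - <<'E'
from h import *
go(.6465,.1275,.104,-1.06)
c=cap("wrist")
g=c["color"].min(2);m=(g>150).astype(np.uint8)
n,l,st,ce=cv2.connectedComponentsWithStats(m)
for i in range(1,n):
    if st[i,4]<60: continue
    q=ray(c,np.argwhere(l==i)[:,::-1],.1);mm=q.mean(0);d=np.array([.6465,.1275])-mm
    if np.hypot(*d)<.04: print(st[i],mm.round(4),np.hypot(*d),np.arctan2(d[1],d[0]))
E
```

```text
time: 28.25
eef_pos: [0.6458, 0.1276, 0.1613]
orientation: [0.955, -0.296, 0.0, -0.0]
ft_force: [1.5, 0.2, 0.3]
gripper_width: 0.455
grip_force: 0.0
time: 29.05
eef_pos: [0.6457, 0.1275, 0.1609]
orientation: [0.956, 0.295, -0.0, -0.0]
ft_force: [-0.3, -0.1, 0.5]
gripper_width: 0.449
grip_force: 0.0
time: 29.85
eef_pos: [0.6457, 0.1274, 0.1609]
orientation: [0.622, 0.783, 0.0, -0.0]
ft_force: [-0.2, 0.4, 0.1]
gripper_width: 0.451
grip_force: 0.0
time: 30.25
eef_pos: [0.6457, 0.1273, 0.1609]
orientation: [0.507, 0.862, 0.0, -0.0]
ft_force: [-0.5, 0.3, -0.1]
gripper_width: 0.449
grip_force: 0.0
d [-0.0003  0.0008  0.0569] turn -0.004 (alt 3.138) yaw0 2.078 q7 -0.05 t 30.2
[317 189   9  27 238] [0.6358 0.1461] 0.021496037838060107 -1.050297675851699
```

```bash
python3 inch.py '[[0.45,[0,0,0.6],0],[0.45,[0,0,1.2],0],[0.45,[0,0,1.2],0],[0.2,[0,0,1.2],0],[0,[0,0,1.2],0],[0,[0,0,1.2],0],[0,[0,0,1.2],0],[0,[0,0,1.2],0]]' 40; python3 -c "
from h import *
s=env.state();print(s['wrist_torque']);go(.6465,.1275,.104,-1.06)"
python3 inch.py '[[0,[0,0,0],0.25],[0,[0,0,0],0.6],[0,[0,0,0],0.95],[0,[0,0,0],1.3],[0,[0,0,0],1.65],[0,[0,0,0],1.65]]'; python3 -c "
from h import *
s=env.state();print(s['wrist_torque']);go(.6465,.1275,.104,-1.06)"
```

```text
time: 31.1
eef_pos: [0.6464, 0.1279, 0.1027]
orientation: [0.505, 0.863, 0.001, 0.001]
ft_force: [-1.8, -0.3, 6.1]
gripper_width: 0.176
grip_force: 44.1
[-0.04521412  0.40009121 -0.05993483]
d [-0.0004 -0.0001 -0.0013] turn 0.000 (alt -3.141) yaw0 2.082 q7 -0.07 t 31.1
time: 31.7
eef_pos: [0.6465, 0.128, 0.1028]
orientation: [0.641, 0.767, 0.001, 0.001]
ft_force: [-0.9, 0.2, 6.3]
gripper_width: 0.177
grip_force: 44.0
[0.02202991 0.22230359 0.01327978]
d [-0.0005 -0.0001 -0.0012] turn -0.332 (alt 2.810) yaw0 1.750 q7 -0.37 t 31.7
```

```bash
python3 inch.py '[[0,[0,0,0],0.3],[0,[0,0,0],0.6]]'; python3 -c "
from h import *
s=env.state();print(s['wrist_torque'])"; python3 inch.py '[[0,[0,0,0],0.3],[0,[0,0,0],0.6],[0,[0,0,0],0.6]]'; python3 -c "
from h import *
s=env.state();print(s['wrist_torque']);go(.6465,.1275,.104,-1.06)"
python3 inch.py '[[0.2,[0,0,0],0],[0.45,[0,0,0],0],[0.45,[0,0,0],0],[0.45,[0,0,-0.6],0],[0.45,[0,0,-1.2],0],[0.45,[0,0,-2],0],[0.45,[0,0,-2.8],0],[0.45,[0,0,-2.8],0]]'
python3 - <<'E'
from h import *
c=cap("wrist","w13")
C,S=np.cos(.386),np.sin(.386)
F=lambda w:[round(C*(w[0]-.5655)+S*(w[1]-.2434),4),round(C*(w[1]-.2434)-S*(w[0]-.5655),4)]
g=c["color"].min(2);m=(g>150).astype(np.uint8)
n,l,st,ce=cv2.connectedComponentsWithStats(m)
for i in range(1,n):
    if st[i,4]<30: continue
    q=ray(c,np.argwhere(l==i)[:,::-1],.1);mm=q.mean(0);d=np.array([.6465,.1275])-mm
    if np.hypot(*d)<.04: print(st[i],mm.round(4),np.hypot(*d),"knob yaw",np.arctan2(d[1],d[0]))
for nm,lo,hi in(("b",(105,150,80),(130,255,255)),("g",(60,80,30),(90,255,200))):
    for k in blobs(c,lo,hi,150):
        r=cv2.minAreaRect(k); print(nm,cv2.contourArea(k),r[0],"dial",F(ray(c,[r[0]],.068)[0]))
E
```

```text
time: 31.9
eef_pos: [0.6465, 0.128, 0.1028]
orientation: [0.686, 0.728, 0.001, 0.001]
ft_force: [-0.7, 0.6, 5.4]
gripper_width: 0.176
grip_force: 44.1
[0.01055552 0.2300616  0.25564603]
time: 32.2
eef_pos: [0.6466, 0.1279, 0.1027]
orientation: [0.728, 0.685, 0.001, 0.001]
ft_force: [-0.6, 0.5, 4.4]
gripper_width: 0.173
grip_force: 44.0
[ 0.00355101  0.17224656 -0.04216873]
d [-0.0004 -0.0001 -0.0013] turn -0.572 (alt 2.570) yaw0 1.510 q7 -0.59 t 32.2
time: 33.0
eef_pos: [0.6478, 0.1287, 0.2478]
orientation: [0.728, 0.686, 0.004, 0.002]
ft_force: [0.3, 0.7, 0.1]
gripper_width: 0.452
grip_force: 0.0
[315 164   5  20 100] [0.647  0.1489] 0.02137084733817977 knob yaw -1.5937703540167798
b 252.5 (287.6005554199219, 168.1632537841797) dial [np.float64(0.0106), np.float64(-0.1061)]
g 268.0 (397.7000427246094, 269.4000244140625) dial [np.float64(0.0738), np.float64(-0.2761)]
g 467.5 (526.2088623046875, 251.43182373046875) dial [np.float64(0.2241), np.float64(-0.3219)]
g 666.5 (207.0, 35.0) dial [np.float64(0.0012), np.float64(0.0397)]
```

To row units: -0.2 m is -4, -0.16 m is -3.2.

```bash
python3 inch.py '[[0.45,[-0.8,0,-0.4],0],[0.45,[-1.6,-0.4,-0.8],0],[0.45,[-2.4,-0.8,-1],0],[0.45,[-3.2,-1.2,-1],0],[0.45,[-4,-1.6,-1],0],[0.45,[-4,-1.6,-1],0],[0.45,[-4,-1.6,-1],0]]'
python3 - <<'E'
from h import *
C,S=np.cos(.386),np.sin(.386)
F=lambda w:[round(C*(w[0]-.5655)+S*(w[1]-.2434),3),round(C*(w[1]-.2434)-S*(w[0]-.5655),3)]
for n in("top","scene"):
    c=cap(n)
    for nm,lo,hi,z in(("yel",(20,150,80),(32,255,255),.016),("b",(105,150,80),(130,255,255),.068),("g",(60,80,30),(90,255,200),.068)):
        for k in blobs(c,lo,hi,12):
            if cv2.contourArea(k)>700: continue
            r=cv2.minAreaRect(k);w=ray(c,[r[0]],z)[0];print(n,nm,cv2.contourArea(k),np.round(r[0]),w.round(3),F(w))
print(env.state()["joint_vel"].round(3))
E
```

```text
time: 33.75
eef_pos: [0.5532, -0.0695, 0.2899]
orientation: [0.729, 0.685, -0.001, -0.0]
ft_force: [0.3, 0.4, -0.3]
gripper_width: 0.449
grip_force: 0.0
top yel 397.5 [420. 202.] [ 0.57  -0.341] [np.float64(-0.216), np.float64(-0.544)]
top b 32.5 [197. 220.] [0.52  0.358] [np.float64(0.001), np.float64(0.123)]
top b 21.0 [270. 190.] [0.609 0.133] [np.float64(-0.001), np.float64(-0.119)]
top b 15.0 [276. 168.] [0.678 0.113] [np.float64(0.055), np.float64(-0.163)]
top g 43.5 [222. 208.] [0.553 0.28 ] [np.float64(0.002), np.float64(0.038)]
scene yel 92.0 [217. 278.] [ 0.858 -0.038] [np.float64(0.165), np.float64(-0.371)]
scene yel 418.0 [231. 169.] [ 0.566 -0.347] [np.float64(-0.222), np.float64(-0.548)]
scene b 57.5 [450. 272.] [0.519 0.361] [np.float64(0.002), np.float64(0.127)]
scene b 76.0 [208. 271.] [ 0.882 -0.029] [np.float64(0.19), np.float64(-0.371)]
scene b 399.0 [331. 262.] [0.675 0.149] [np.float64(0.066), np.float64(-0.129)]
scene g 80.5 [226. 285.] [0.881 0.031] [np.float64(0.213), np.float64(-0.316)]
scene g 67.0 [412. 262.] [0.551 0.282] [np.float64(0.001), np.float64(0.041)]
scene g 184.5 [262. 260.] [0.776 0.032] [np.float64(0.116), np.float64(-0.275)]
[-0.021  0.006 -0.008 -0.011 -0.001  0.003  0.001]
```

Everything is in place in both views, so I'm handing the job in.

```bash
python3 -c "
from bench import env, capture
print(env.sign_off())"
```

```text
the job is handed in; nothing more can be done
None
```

I handed the job in after about 34 s of robot time, but the sign-off printed no verdict. The blank is flat in the tray, the green and blue holders (the only two present) are home in pockets 1 and 2, and the knob was turned until it slipped, by about 0.4 rad from the camera image (allowed 0.1 to 0.9).

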